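Walk the alignment block round to the fence

ROBOT

A 6-joint arm with a two-finger parallel gripper is mounted at the origin on the work surface. World frame = base frame: x ahead of the robot, y to its left, z up, the work surface at z = 0. Lengths are in m, angles in rad, forces in N, time in s.
With the tool pointing down it reaches from about 0.3 to 0.775 m from the base axis. Payload 14.6 kg.
Tool frame: the origin (TCP) lies on the centre line of the jaws, within the pads' length; the fingertips stand 19 mm ahead of it and the grasp point (between the pads) is the TCP; z points along the fingers, y is the direction in which the jaws open and shut (so a half turn about z gives the same grasp; the last joint's range is limited). The gripper opens to 94 mm and grips with 3 to 60 N. Pads are 16 mm wide; open, the fingers measure 119 mm over their backs; the gripper's body (75 mm by 177 mm) begins 78 mm behind the grasp point.
Start: joints at [-1.216, 0.3, 1.521, -0, 1.321, -0.067], TCP at [0.225, -0.502, 0.224] pointing down, gripper open.
Joint ranges: [-3.03, 3.03], [-0.79, 2.21], [0.23, 2.52], [-1.04, 4.18], [0, 3.07], [-2.55, 2.55]. Speed limits (rad/s): [2.22, 2.22, 2.57, 3.14, 3.14, 3.14].

INTERFACE

Orientations are given as [roll, pitch, yaw] about the fixed x, y, z axes, in that order (R = Rz(yaw) Ry(pitch) Rx(roll)).
In Python, from station import ctrl gives the robot as it stands. The module is installed in compiled form; this text tells all that it offers.
- The arm moves only by the shell command python3 -m creep 'ROWS' [FORCE]. ROWS is a JSON object of lists of equal length, an entry for each row: "translation": the shift along the world's x, y, z in mm, a list of three; "yaw": the turn about the world's z in rad; "gripper": the closure in counts, from 0 (fully open) to 255 (shut). A call has 1 to 5 rows; each row is the pose to reach, as a shift and turn from the pose measured when the call began; what a row does not reach only later rows make up. A row lasts 1/12 s, in which the tool goes at most 41.7 mm and 7.16 degrees, less where a joint would pass 70% of its speed; a pose out of reach is approached as far as the arm can. A call with a gripper value outside its range is refused whole. The fingers move at their own pace and stop on an object; FORCE is the grip in N (left out, the last holds). Time passes only in rows, so rows that repeat a pose let the fingers close. It gives the time, the measured TCP pose, the force and the opening at its end, in the units of the state.
- ctrl.get_obs(): the state, without advancing time (a new reading comes with each control period).
- ctrl.camera(name): name is "scene" or "side" or "wrist"; returns a dict with "pixels" (420x560x3 uint8, red, green, blue), "depth" (420x560 float32, m along the optical axis (not along the pixel's ray), 0 where there is no reading), "fx", "fy", "cx", "cy" (pixels), "dist" ([k1, k2, p1, p2, k3] as OpenCV has them; the pictures are not rectified), "R" (3x3) and "t" (3): a world point X has camera coordinates R X + t; the wrist camera has in their place "tool_from_camera" (4x4, takes a point from camera to tool coordinates, whose origin is the TCP and whose axes are the flange's). Camera axes: x right, y down, z forward; pixel columns grow to the right and rows downward; lengths in m; the calibration is good to about 2 mm. A picture is of the moment at which its call begins: read the wrist's pose just before it.
- ctrl.hand_in(): hands the job in, once; it reports no verdict.
The state is a dict: "time_s": time; "qpos": joint angles; "joint_vel": joint speeds; "tau": joint torques, N m; "ee_pos": TCP position; "eef_rot": TCP orientation; "force": force on the tool from outside, world axes, zero at the start; "moment": the same for the moment, N m; "grip_width": finger opening in m.
Only numpy, scipy, OpenCV 4.12 (cv2) and the standard library are available. Lean on these libraries where they do the work, as an engineer would, in place of code of your own. Each camera call takes 0.05 s, during which the arm holds its last target. There are 200 camera calls.

TASK

The heavy aluminium alignment block stands askew in front of the steel fence. Only push it, never lift or grip it: walk it round by pushing alternate corners until either of its long sides faces the fence squarely while still a good finger's breadth (about 20 mm) clear of it, then push it up until that side sits flat against the fence with neither end overhanging the fence. Leave the other things on the bench where they are.

Things in the scene. Friction and masses are not known exactly. Their poses are not given: they have to be found in the camera images.
- block: cast aluminium alignment block, a plain rectangular slab 100 mm (its x) by 150 mm (its y, the long way) by 40 mm high, cored underneath, with two round boxwood discs flush in its top; about 0.65 to 0.95 kg, loose on the bench and slides when pushed; too wide to grip. Origin at the centre of its underside; z up. It is symmetrical: either long side may face the fence
- fence: straight dark steel fence fixed to the bench, a bar 25 mm thick (its x), 200 mm long (its y), 30 mm high, with a low 8 mm high bolted foot behind it. Origin at the centre of the bar's underside; its working face is the plane 12.5 mm towards its own -x, the side towards the robot, where the block stands. The strip in front of the working face is free for 170 mm to either side of the fence's middle and 300 mm out
- diopter_ring: silver aluminium diopter ring lying flat, 48 mm outside, 12 mm high; bystander, beside the work; origin at the centre of its underside
- cap_a: black bakelite lens cap lying hollow side up, 54 mm across, 14 mm high; bystander; origin at the centre of its underside
- cap_b: the other, identical black lens cap, on the opposite side of the work; bystander; origin at the centre of its underside
- plug: turned boxwood lens-centring plug standing upright, 38 mm across at the foot, 38 mm high; bystander; origin at the centre of its underside
- hinge_casting: bronze bridge hinge casting, 70 mm long, 22 mm high, lying behind the fence; bystander; origin at the centre of its underside
Things that resemble listed ones, but are neither listed nor needed, are in the scene too. Of the things like the fence, leave any that is turquoise; of the rest the smaller one is meant. Several things look just like the block: the one meant starts farthest to the robot's right.

How it is judged:
On the way:
1. the block faces the fence squarely (a long side parallel to it within 0.15 rad) with its centre at least 60 mm from the working face, that is about 10 mm clear (angle between the y axis of block and the y axis of fence, either way round below 0.15 rad and x of block in the frame of fence below -0.0725 m), for 0.1 s.
At the end, for the whole second after the job is handed in: A long side of the block lies flat against the fence: parallel within 0.05 rad, centre within 54.5 mm of the working face (gap under about 4.5 mm), centre within 27 mm of the fence's middle along it (no end overhangs by more than 2 mm), standing on the bench, at rest (angle between the y axis of block and the y axis of fence, either way round below 0.05 rad and x of block in the frame of fence between -0.067 and -0.058 m and y of block in the frame of fence between -0.027 and 0.027 m and z of block in the frame of fence below 0.004 m and linear speed of block below 0.01 m/s); the robot touches nothing.
It fails at once if the block is lifted off the bench or tipped (height (world z) of block above 0.01 m or angle between block's own z axis and vertical above 0.12 rad).
It fails at once if a bystander is moved by more than 15 mm (distance of any of diopter_ring, cap_a, cap_b, plug, hinge_casting from where it was at the start of the episode above 0.015 m).
It also fails if it takes over 72 s, if anything falls off the work surface, if the arm or the gripper's body presses on something with over 40 N, if the wrist force passes 120 N, or if a joint passes its speed limit or range.

## Working session

There is one attempt and no reset: what is moved stays moved. The work goes in short steps, Python scripts to look and compute and a shell command to move; the robot and the scene stay as the last step left them, time stands still between calls to the robot, and variables do not carry over. Pictures are saved under pics/ and viewed, about 8 in all and at most 12, crops included, and the job is handed in when it is done.

```bash
mkdir -p pics
python3 - <<'E'
from station import ctrl
import cv2,numpy as np
print(ctrl.get_obs())
for n in("scene","side"):
    c=ctrl.camera(n); cv2.imwrite(f"pics/{n}0.png",c["pixels"][...,::-1]); np.savez(f"pics/{n}0.npz",**c)
    print(n,-c["R"].T@c["t"],c["fx"],c["dist"])
E
```

```text
{'time_s': 0.0, 'qpos': array([-1.21559927e+00,  3.00457601e-01,  1.52160517e+00, -3.88156051e-06,
        1.32067570e+00, -6.65663333e-02]), 'joint_vel': array([ 1.55920841e-04, -1.58047504e-03,  6.60855210e-04, -1.07320961e-03,
        1.87998357e-03,  2.00675763e-05]), 'tau': array([-1.38529034e-03, -5.31809950e+01, -3.52738059e+01,  7.07951188e-02,
        2.44329509e-02, -9.33940737e-05]), 'ee_pos': array([ 0.22508148, -0.50156658,  0.22388353]), 'eef_rot': array([-3.14044912e+00, -7.24655915e-05,  4.21764311e-01]), 'force': array([-0.2147402 ,  0.18044143, -0.80507038]), 'moment': array([ 0.00655445, -0.00413924, -0.02722107]), 'grip_width': 0.09423619848056383}
scene [1.31561521 0.55949471 0.63428906] 513.8503684995485 [-0.1887065  0.         0.         0.         0.       ]
side [ 0.39064746 -0.67616949  0.77137088] 453.83803842281696 [-0.04155014  0.          0.          0.          0.        ]
```

View pics/scene0.png

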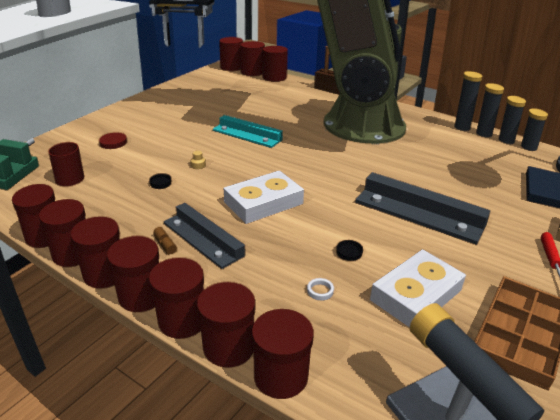

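View pics/side0.png

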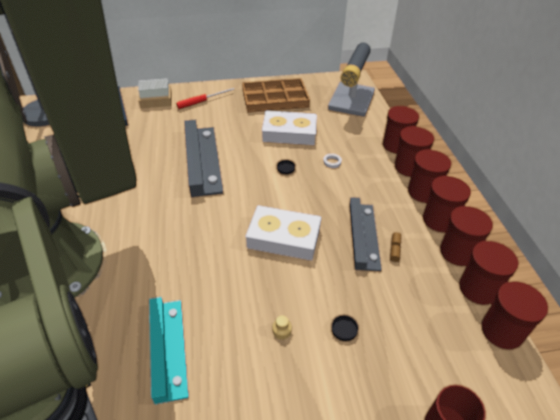

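The side picture shows the block meant at about (285,233): it is nearest the camera, so farthest to the robot's right. The smaller dark fence is at (365,235), with the hinge casting behind it at (396,246). The plug is at (283,327), cap_b at (345,327), cap_a at (286,167) and the ring at (333,160). The scene picture agrees. Next I measure positions.

```bash
cat > h.py <<'E'
import cv2,numpy as np
def K(c): return np.array([[c["fx"],0,c["cx"]],[0,c["fy"],c["cy"]],[0,0,1.]])
def ray(c,uv,z):
    p=cv2.undistortPoints(np.float64(uv).reshape(-1,1,2),K(c),c["dist"]).reshape(-1,2)
    d=np.c_[p,np.ones(len(p))]@c["R"]; o=-c["R"].T@c["t"]
    return (o+d*((z-o[2])/d[:,2])[:,None])[:,:2]
def cloud(c):
    d=c["depth"]; v,u=np.mgrid[:420,:560]
    p=cv2.undistortPoints(np.float64(np.c_[u.ravel(),v.ravel()]).reshape(-1,1,2),K(c),c["dist"]).reshape(-1,2)
    P=np.c_[p,np.ones(len(p))]*d.reshape(-1,1)
    return ((P-c["t"])@c["R"]).reshape(420,560,3)
def rect(xy):
    (cx,cy),(w,h),a=cv2.minAreaRect(np.float32(xy)*1000)
    if w<h: a+=90
    return "c(%.1f %.1f) L%.1f W%.1f longaxis deg %.2f"%(cx,cy,max(w,h),min(w,h),(a+90)%180-90)
def blob(m,seed):
    n,l,s,ce=cv2.connectedComponentsWithStats(m.astype(np.uint8)); 
    b=l[seed[1]-3:seed[1]+4,seed[0]-3:seed[0]+4]; b=b[b>0]
    return l==np.bincount(b).argmax() if len(b) else np.zeros_like(m,bool)
def block(c,seed):
    P=cloud(c); m=(abs(P[...,2]-.04)<.006)&(c["depth"]>0)
    m=blob(cv2.morphologyEx(m.astype(np.uint8),cv2.MORPH_OPEN,np.ones((3,3)))>0,seed)
    v,u=np.nonzero(m); return rect(ray(c,np.c_[u,v],.04)),m.sum()
def top(c,seed,z,tol=.006):
    P=cloud(c); m=blob((abs(P[...,2]-z)<tol)&(c["depth"]>0),seed)
    v,u=np.nonzero(m); return rect(ray(c,np.c_[u,v],z)),m.sum()
E
python3 - <<'E'
from h import *
S=dict(np.load("pics/side0.npz")); C=dict(np.load("pics/scene0.npz"))
print("block side",block(S,(285,226)),"scene",block(C,(265,196)))
print("fence side",top(S,(357,230),.03),"scene",top(C,(210,226),.03))
for n,s,t,z in (("ring",(333,160),(320,289),.012),("cap_a",(286,167),(349,250),.014),("cap_b",(345,327),(160,181),.014),("plug",(283,321),(198,154),.038),("hinge",(396,246),(165,240),.022)):
    print(n,ray(S,[s],z)*1000,ray(C,[t],z)*1000)
# disc centroids
for c,n,box in((S,"S",(250,205,325,245)),(C,"C",(225,170,300,212))):
    hsv=cv2.cvtColor(c["pixels"],cv2.COLOR_RGB2HSV); x0,y0,x1,y1=box
    m=((hsv[...,1]>90)&(hsv[...,0]>12)&(hsv[...,0]<30)).astype(np.uint8)
    k=cv2.connectedComponentsWithStats(m)
    for st,ce in zip(k[2],k[3]):
        if 60<st[4]<1500 and x0<ce[0]<x1 and y0<ce[1]<y1: print(n,ce,st[4],ray(c,[ce],.04)*1000)
E
```

```text
block side ('c(525.2 -0.8) L150.2 W105.0 longaxis deg -22.67', np.int64(2318)) scene ('c(531.3 7.8) L151.3 W104.1 longaxis deg -22.82', np.int64(1661))
fence side ('c(689.0 -19.1) L205.4 W25.8 longaxis deg 77.57', np.int64(736)) scene ('c(696.2 -12.1) L203.0 W28.4 longaxis deg 77.90', np.int64(789))
ring [[703.07539033 249.09627579]] [[709.79988809 256.92736642]]
cap_a [[572.35387507 236.14100369]] [[583.25558048 248.49868259]]
cap_b [[ 599.41323303 -249.7167807 ]] [[ 610.94675905 -234.807594  ]]
plug [[ 482.69273079 -233.39615741]] [[ 489.90143357 -220.25134605]]
hinge [[760.84830724 -76.95128137]] [[775.56580757 -55.75920386]]
S [270.01834862 221.57798165] 109 [[497.0404954   20.58465046]]
S [298.92021277 228.20212766] 188 [[557.04704572  -9.04138176]]
C [276.11052632 183.76842105] 190 [[497.09413123  18.00246972]]
C [249.95192308 192.02403846] 208 [[559.10400102  -8.61052188]]
```

```bash
python3 -m creep '{"translation":[[17,35,-4],[34,70,-8],[51,105,-12],[68,140,-16],[85,175,-20]],"yaw":[0.11,0.22,0.33,0.44,0.55],"gripper":[255,255,255,255,255]}' 10
python3 -m creep '{"translation":[[17,35,-8],[34,70,-16],[51,105,-24],[68,140,-32],[85,175,-40]],"yaw":[0.02,0.03,0.03,0.03,0.03],"gripper":[255,255,255,255,255]}'
python3 -m creep '{"translation":[[17,35,-15],[34,70,-30],[48,107,-50],[48,107,-70],[48,107,-70]],"yaw":[0,0,0,0,0],"gripper":[255,255,255,255,255]}'
```

```text
time_s: 0.52
ee_pos: [0.3103, -0.3248, 0.2036]
eef_rot: [-3.14, -0.0, 0.977]
force: [2.1, -1.2, 0.1]
grip_width: 0.0644
time_s: 0.93
ee_pos: [0.3956, -0.1479, 0.1632]
eef_rot: [-3.14, -0.0, 1.007]
force: [-0.0, -0.3, 0.1]
grip_width: 0.031
time_s: 1.35
ee_pos: [0.4421, -0.0389, 0.0899]
eef_rot: [-3.135, 0.002, 1.01]
force: [-0.4, -1.5, -1.6]
grip_width: 0.0006
```

```bash
python3 -m creep '{"translation":[[-2,-3,-30],[-2,-3,-60],[-2,-3,-60]],"yaw":[0,0,0],"gripper":[255,255,255]}'
python3 -m creep '{"translation":[[5,8,0],[9,15,0],[13,21,0],[17,26,0],[21,32,0]],"yaw":[0,0,0,0,0],"gripper":[255,255,255,255,255]}'
python3 -m creep '{"translation":[[4,6,0],[8,13,0],[12,19,0],[16,26,0],[16,26,0]],"yaw":[0,0,0,0,0],"gripper":[255,255,255,255,255]}'
python3 - <<'E'
from station import ctrl
from h import *
for n,s in(("scene",(265,192)),("side",(285,226))):
    c=ctrl.camera(n); cv2.imwrite(f"pics/{n}1.png",c["pixels"][...,::-1]); print(n,block(c,s))
E
```

```text
time_s: 1.6
ee_pos: [0.4376, -0.0423, 0.0267]
eef_rot: [-3.129, 0.005, 1.009]
force: [-0.3, 0.6, -0.7]
grip_width: 0.0004
time_s: 2.02
ee_pos: [0.4594, -0.0098, 0.0278]
eef_rot: [-3.13, 0.004, 1.009]
force: [-3.8, -2.9, 2.6]
grip_width: 0.0007
time_s: 2.43
ee_pos: [0.4763, 0.0174, 0.028]
eef_rot: [-3.131, 0.003, 1.01]
force: [0.4, 0.6, 0.0]
grip_width: 0.0005
scene ('c(557.4 24.2) L150.4 W120.6 longaxis deg -44.20', np.int64(1853))
side ('c(561.6 17.0) L139.7 W104.2 longaxis deg -45.54', np.int64(1536))
```

View pics/scene1.png

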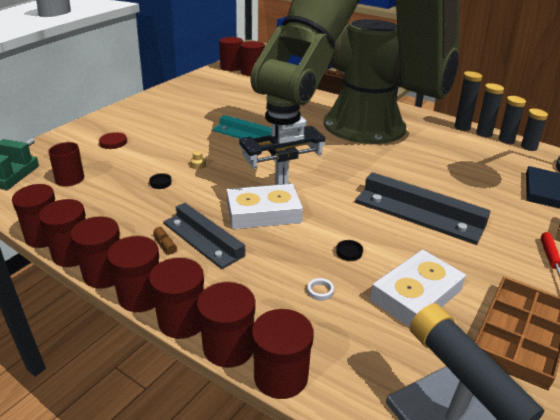

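Corner push works: in the scene picture the block at (265,205) has turned about 22° clockwise. Next I go round to the opposite corner.

```bash
python3 -m creep '{"translation":[[-5,-8,0],[-6,-9,35],[-6,-9,66],[34,-6,66],[75,-2,66]],"yaw":[0,-0.1,-0.2,-0.3,-0.4],"gripper":[255,255,255,255,255]}'
python3 -m creep '{"translation":[[40,6,0],[80,12,0],[98,16,0],[98,16,-35],[98,16,-65]],"yaw":[0,0,0,0,0],"gripper":[255,255,255,255,255]}'
python3 - <<'E'
from station import ctrl
from h import *
print(ctrl.get_obs()["ee_pos"])
for n,s in(("scene",(258,203)),("side",(298,225))):
    c=ctrl.camera(n); cv2.imwrite(f"pics/{n}2.png",c["pixels"][...,::-1]); print(n,block(c,s))
E
```

```text
time_s: 2.95
ee_pos: [0.5522, 0.0136, 0.0976]
eef_rot: [-3.134, -0.001, 0.604]
force: [0.5, -0.8, 0.6]
grip_width: 0.0005
time_s: 3.37
ee_pos: [0.6511, 0.0289, 0.0319]
eef_rot: [-3.136, -0.004, 0.604]
force: [-0.1, -0.1, -0.7]
grip_width: 0.0004
[0.6511461  0.02887156 0.031947  ]
scene ('c(553.8 40.6) L123.6 W101.0 longaxis deg -43.11', np.int64(1120))
side ('c(562.0 26.9) L152.1 W119.8 longaxis deg -45.27', np.int64(2235))
```

```bash
python3 -m creep '{"translation":[[-6,-4,0],[-12,-9,0],[-18,-13,0],[-24,-18,0],[-30,-22,0]],"yaw":[0,0,0,0,0],"gripper":[255,255,255,255,255]}'
python3 -m creep '{"translation":[[-6,-4,0],[-12,-9,0],[-18,-13,0],[-21,-16,0],[-21,-16,0]],"yaw":[0,0,0,0,0],"gripper":[255,255,255,255,255]}'
python3 -m creep '{"translation":[[8,6,0],[10,8,35],[10,8,70],[-10,40,72],[-10,70,72]],"yaw":[0,0,0,0,0],"gripper":[255,255,255,255,255]}'
python3 - <<'E'
from station import ctrl
from h import *
for n,s in(("scene",(258,203)),("side",(298,225))):
    c=ctrl.camera(n); cv2.imwrite(f"pics/{n}3.png",c["pixels"][...,::-1]); print(n,block(c,s))
E
```

```text
time_s: 3.88
ee_pos: [0.6176, 0.0061, 0.0292]
eef_rot: [-3.131, 0.003, 0.603]
force: [5.2, 1.7, 3.4]
grip_width: 0.0006
time_s: 4.3
ee_pos: [0.5961, -0.0106, 0.0295]
eef_rot: [-3.131, 0.003, 0.603]
force: [0.5, 0.2, 1.2]
grip_width: 0.0004
time_s: 4.72
ee_pos: [0.5854, 0.0599, 0.1031]
eef_rot: [-3.132, 0.002, 0.601]
force: [0.4, 0.7, -0.2]
grip_width: 0.0002
scene ('c(526.1 20.5) L149.3 W103.0 longaxis deg -68.98', np.int64(1471))
side ('c(520.4 12.6) L154.1 W102.6 longaxis deg -69.13', np.int64(2267))
```

View pics/side3.png

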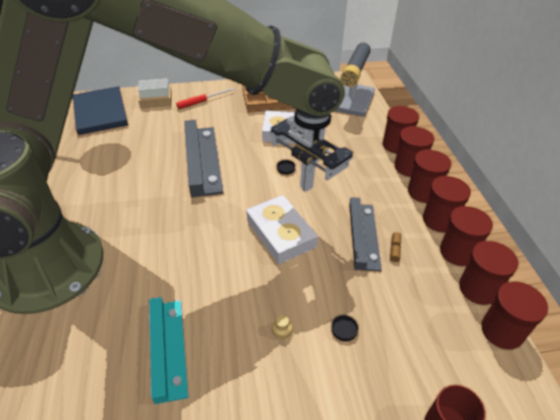

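The side picture shows the block at (283,230) with its long axis at about -69°, and the bystanders are untouched. About 33° of turn remains, so I push the left end next.

```bash
python3 -m creep '{"translation":[[-40,-4,0],[-80,-8,0],[-120,-12,0],[-154,-14,0],[-154,-14,-10]],"yaw":[-0.1,-0.2,-0.3,-0.38,-0.38],"gripper":[255,255,255,255,255]}'
python3 -m creep '{"translation":[[0,0,-35],[0,0,-63],[0,0,-63]],"yaw":[0,0,0],"gripper":[255,255,255]}'
python3 -m creep '{"translation":[[7,2,0],[14,3,0],[21,5,0],[28,6,0],[35,8,0]],"yaw":[0,0,0,0,0],"gripper":[255,255,255,255,255]}'
python3 -m creep '{"translation":[[6,1,0],[11,2,0],[15,3,0],[15,3,0]],"yaw":[0,0,0,0],"gripper":[255,255,255,255]}'
python3 -m creep '{"translation":[[-8,-2,0],[-40,-3,0],[-70,-3,0],[-70,-3,35],[-70,-3,65]],"yaw":[0,0,0,0,0],"gripper":[255,255,255,255,255]}'
python3 - <<'E'
from station import ctrl
from h import *
for n,s in(("scene",(262,203)),("side",(288,228))):
    c=ctrl.camera(n); cv2.imwrite(f"pics/{n}4.png",c["pixels"][...,::-1]); print(n,block(c,s))
E
```

```text
time_s: 5.23
ee_pos: [0.4278, 0.0489, 0.092]
eef_rot: [-3.13, 0.005, 0.221]
force: [0.2, -1.2, 0.9]
grip_width: 0.0005
time_s: 5.48
ee_pos: [0.4257, 0.0487, 0.0249]
eef_rot: [-3.129, 0.013, 0.222]
force: [0.9, 1.1, -1.1]
grip_width: 0.0006
time_s: 5.9
ee_pos: [0.4618, 0.0569, 0.0257]
eef_rot: [-3.129, 0.012, 0.222]
force: [-5.1, 1.1, 3.2]
grip_width: 0.0005
time_s: 6.23
ee_pos: [0.4777, 0.0601, 0.0259]
eef_rot: [-3.129, 0.011, 0.222]
force: [0.9, 0.8, 0.4]
grip_width: 0.0008
time_s: 6.65
ee_pos: [0.4052, 0.0568, 0.0911]
eef_rot: [-3.129, 0.014, 0.222]
force: [0.7, 0.4, 1.1]
grip_width: 0.0004
scene ('c(551.3 16.6) L151.1 W104.2 longaxis deg -84.00', np.int64(1731))
side ('c(544.8 8.7) L154.2 W101.3 longaxis deg -84.05', np.int64(2242))
```

```bash
python3 -m creep '{"translation":[[37,-16,5],[74,-32,5],[111,-48,5],[148,-64,5],[185,-80,5]],"yaw":[-0.1,-0.2,-0.27,-0.27,-0.27],"gripper":[255,255,255,255,255]}'
python3 -m creep '{"translation":[[37,-15,0],[39,-16,0],[39,-16,-35],[39,-16,-66],[39,-16,-66]],"yaw":[0,0,0,0,0],"gripper":[255,255,255,255,255]}'
python3 -m creep '{"translation":[[-8,0,0],[-16,1,0],[-23,1,0],[-30,1,0],[-37,2,0]],"yaw":[0,0,0,0,0],"gripper":[255,255,255,255,255]}'
python3 -m creep '{"translation":[[-7,0,0],[-14,1,0],[-20,1,0],[-20,1,0]],"yaw":[0,0,0,0],"gripper":[255,255,255,255]}'
python3 -m creep '{"translation":[[8,0,0],[20,0,20],[30,0,50],[30,0,80],[30,0,80]],"yaw":[0,0,0,0,0],"gripper":[255,255,255,255,255]}'
python3 -m creep '{"translation":[[0,40,0],[0,80,0],[0,120,0],[0,160,0]],"yaw":[0,0,0,0],"gripper":[255,255,255,255]}'
python3 - <<'E'
from station import ctrl
from h import *
for n,s in(("scene",(262,203)),("side",(288,228))):
    c=ctrl.camera(n); cv2.imwrite(f"pics/{n}5.png",c["pixels"][...,::-1]); print(n,block(c,s))
    print(top(c,(210,226) if n=="scene" else (357,230),.03))
E
```

```text
time_s: 7.17
ee_pos: [0.5953, -0.0242, 0.0989]
eef_rot: [-3.131, 0.004, -0.048]
force: [0.2, -0.1, 0.9]
grip_width: 0.0005
time_s: 7.58
ee_pos: [0.6305, -0.04, 0.0261]
eef_rot: [-3.13, 0.014, -0.049]
force: [-0.5, -0.3, -1.2]
grip_width: 0.0003
time_s: 8.0
ee_pos: [0.5936, -0.0383, 0.0273]
eef_rot: [-3.131, 0.011, -0.049]
force: [3.8, -2.4, 0.2]
grip_width: 0.0005
time_s: 8.33
ee_pos: [0.5729, -0.0373, 0.0277]
eef_rot: [-3.13, 0.011, -0.049]
force: [0.9, 0.4, 0.1]
grip_width: 0.0002
time_s: 8.75
ee_pos: [0.6057, -0.0373, 0.1132]
eef_rot: [-3.131, 0.004, -0.048]
force: [1.7, -0.2, 1.1]
grip_width: 0.0005
time_s: 9.08
ee_pos: [0.6056, 0.1245, 0.1128]
eef_rot: [-3.131, 0.005, -0.049]
force: [0.4, -0.6, 0.5]
grip_width: 0.0004
scene ('c(526.9 27.2) L152.2 W102.8 longaxis deg 81.50', np.int64(1418))
('c(696.1 -12.8) L202.1 W28.5 longaxis deg 77.91', np.int64(792))
side ('c(520.8 18.2) L152.1 W99.8 longaxis deg 81.35', np.int64(2196))
('c(689.2 -19.6) L206.2 W26.0 longaxis deg 77.30', np.int64(737))
```

View pics/side5.png

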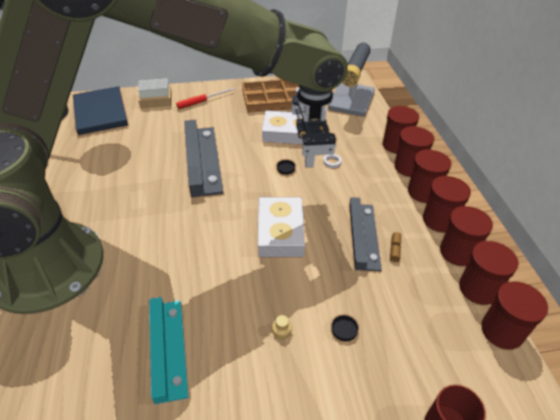

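The side picture shows the block at (281,226), 3.7° from parallel and about 110 mm clear, so the squaring stage is met; the bystanders are unmoved. Next is a flat two-finger push with the jaws open along the fence.

```bash
python3 -m creep '{"translation":[[-36,-19,0],[-72,-38,0],[-108,-57,0],[-144,-76,0],[-160,-86,0]],"yaw":[-0.08,-0.166,-0.166,-0.166,-0.166],"gripper":[0,0,0,0,0]}'
python3 -m creep '{"translation":[[0,0,-10],[0,0,-40],[0,0,-70],[0,0,-82],[0,0,-82]],"yaw":[0,0,0,0,0],"gripper":[0,0,0,0,0]}'
python3 -m creep '{"translation":[[9.8,-2.1,0],[19.6,-4.2,0],[29,-6.4,0],[39,-8.5,0],[49,-10.6,0]],"yaw":[0,0,0,0,0],"gripper":[0,0,0,0,0]}'
python3 -m creep '{"translation":[[8,-1.7,0],[16,-3.5,0],[24,-5.2,0],[32,-7,0],[40,-8.7,0]],"yaw":[0,0,0,0,0],"gripper":[0,0,0,0,0]}'
python3 -m creep '{"translation":[[7,-1.5,0],[14,-3,0],[19,-4.1,0],[22,-4.8,0],[22,-4.8,0]],"yaw":[0,0,0,0,0],"gripper":[0,0,0,0,0]}'
python3 - <<'E'
from station import ctrl
from h import *
for n,s in(("scene",(220,215)),("side",(330,230))):
    c=ctrl.camera(n); cv2.imwrite(f"pics/{n}6.png",c["pixels"][...,::-1]); print(n,block(c,s))
E
```

```text
time_s: 9.6
ee_pos: [0.4417, 0.0405, 0.1118]
eef_rot: [-3.131, 0.008, -0.21]
force: [0.8, -0.3, 0.0]
grip_width: 0.0301
time_s: 10.02
ee_pos: [0.4407, 0.0405, 0.0267]
eef_rot: [-3.132, 0.013, -0.21]
force: [-0.1, 0.0, -0.7]
grip_width: 0.0635
time_s: 10.43
ee_pos: [0.4903, 0.0299, 0.0269]
eef_rot: [-3.132, 0.015, -0.21]
force: [-3.3, 0.9, 0.8]
grip_width: 0.0937
time_s: 10.85
ee_pos: [0.531, 0.0211, 0.027]
eef_rot: [-3.132, 0.015, -0.21]
force: [-5.0, 1.6, 3.4]
grip_width: 0.0939
time_s: 11.27
ee_pos: [0.5537, 0.0161, 0.0271]
eef_rot: [-3.132, 0.014, -0.21]
force: [-0.2, 0.8, -0.4]
grip_width: 0.094
scene ('c(605.1 8.5) L153.5 W127.8 longaxis deg 78.41', np.int64(2038))
side ('c(602.9 0.2) L154.5 W118.9 longaxis deg 77.72', np.int64(1875))
```

View pics/side6.png

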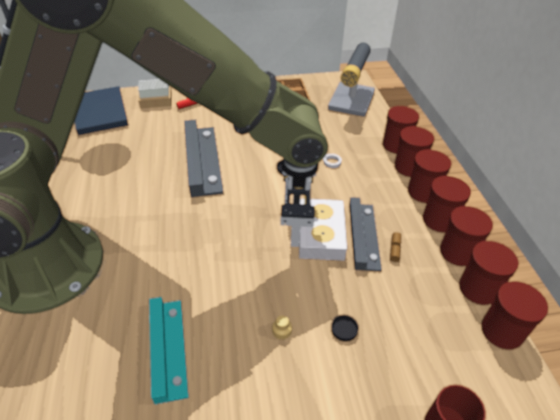

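The side picture shows the block (323,228) parallel to the fence (365,235), with about 20 mm still to go. I close in gently, watching the force.

```bash
python3 -m creep '{"translation":[[4,-0.9,0],[8,-1.7,0],[12,-2.6,0],[15,-3.2,0],[15,-3.2,0]],"yaw":[0,0,0,0,0],"gripper":[0,0,0,0,0]}'
python3 -m creep '{"translation":[[1,-0.2,0],[2,-0.4,0],[2,-0.4,0]],"yaw":[0,0,0],"gripper":[0,0,0]}'
python3 -m creep '{"translation":[[1,-0.2,0],[2,-0.4,0],[2,-0.4,0]],"yaw":[0,0,0],"gripper":[0,0,0]}'
```

```text
time_s: 11.78
ee_pos: [0.569, 0.0129, 0.0272]
eef_rot: [-3.132, 0.013, -0.21]
force: [-0.1, -0.3, -0.1]
grip_width: 0.0941
time_s: 12.03
ee_pos: [0.5711, 0.0124, 0.0272]
eef_rot: [-3.132, 0.013, -0.21]
force: [-2.7, 0.1, -0.1]
grip_width: 0.0938
time_s: 12.28
ee_pos: [0.572, 0.0124, 0.0271]
eef_rot: [-3.132, 0.016, -0.21]
force: [-13.6, 1.4, 8.4]
grip_width: 0.0938
```

```bash
python3 -m creep '{"translation":[[1.5,-0.3,0],[2,-0.4,0],[2,-0.4,0]],"yaw":[0,0,0],"gripper":[0,0,0]}'
python3 -m creep '{"translation":[[-5,1,0],[-20,4,0],[-50,11,0],[-85,18,10],[-110,24,45]],"yaw":[0,0,0,0,0],"gripper":[0,0,0,0,0]}'
python3 -m creep '{"translation":[[-20,30,40],[-30,60,80],[-30,60,80]],"yaw":[0,0,0],"gripper":[0,0,0]}'
python3 - <<'E'
from station import ctrl
from h import *
for n,s,f in(("scene",(220,215),(210,226)),("side",(335,230),(357,230))):
    c=ctrl.camera(n); cv2.imwrite(f"pics/{n}7.png",cv2.resize(c["pixels"][150:300,120:440] if n=="scene" else c["pixels"][150:300,230:430],None,fx=2.5 if n=="scene" else 4,fy=2.5 if n=="scene" else 4)[...,::-1]); print(n,block(c,s),top(c,f,.03,.004))
    for s2,t2 in (((333,160),"ring"),((286,167),"a"),((345,327),"b"),((283,321),"plug"),((396,246),"hinge")):
        if n=="side":
            a=cv2.imread("pics/side0.png").astype(int); x,y=s2
            print(t2,abs(a[y-12:y+13,x-12:x+13,::-1]-c["pixels"][y-12:y+13,x-12:x+13].astype(int)).mean())
E
```

```text
time_s: 12.53
ee_pos: [0.5721, 0.0124, 0.0271]
eef_rot: [-3.133, 0.022, -0.211]
force: [-21.0, 3.8, 13.9]
grip_width: 0.0938
time_s: 12.95
ee_pos: [0.4589, 0.0364, 0.0675]
eef_rot: [-3.134, 0.028, -0.211]
force: [-0.6, 0.2, -0.2]
grip_width: 0.0937
time_s: 13.2
ee_pos: [0.4288, 0.0981, 0.1512]
eef_rot: [-3.132, 0.023, -0.211]
force: [-0.0, -0.1, 0.8]
grip_width: 0.0939
scene ('c(635.5 1.5) L152.0 W102.7 longaxis deg 77.91', np.int64(2005)) ('c(663.4 -13.9) L197.7 W130.9 longaxis deg -88.81', np.int64(927))
side ('c(630.8 -6.0) L155.0 W98.5 longaxis deg 77.86', np.int64(2214)) ('c(687.1 -18.7) L205.3 W29.4 longaxis deg 77.72', np.int64(669))
ring 1.6448
a 1.504
b 1.2778666666666667
plug 10.040533333333334
hinge 1.5221333333333333
```

View pics/side7.png

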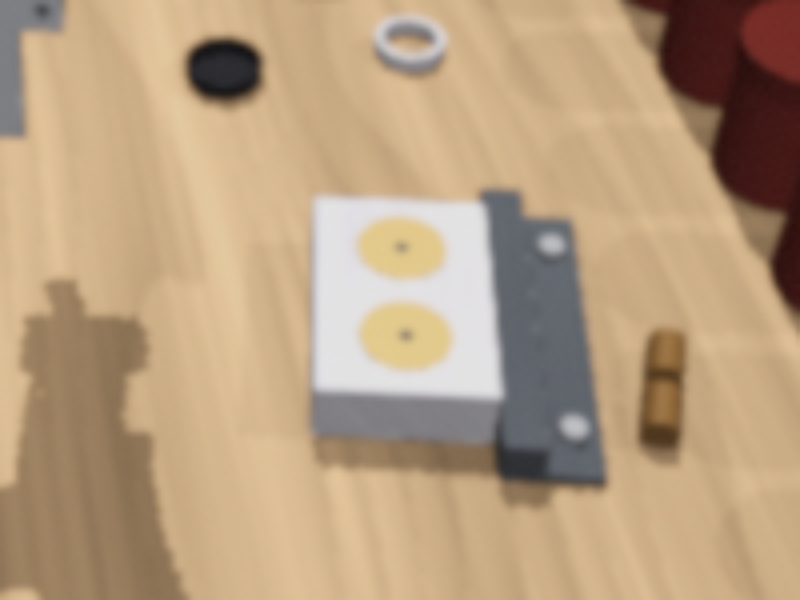

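View pics/scene7.png

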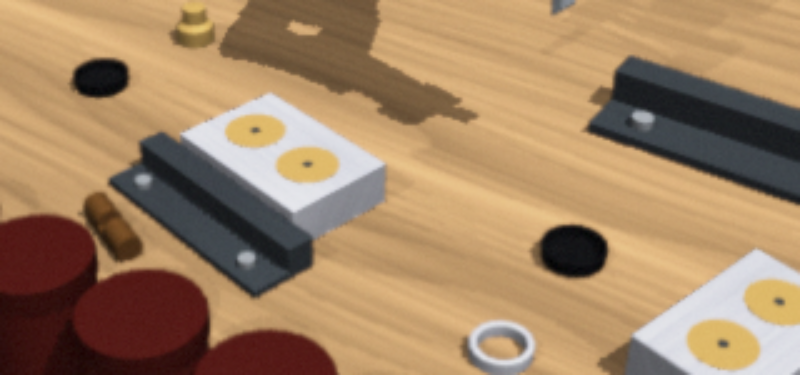

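Both pictures show the block flat against the fence bar with fence showing past both ends. The centre is at about x_f -61 mm and y_f +1 mm, parallel within 0.2°. The plug sits where it was, at about (197,160) in the scene picture, and its pixel difference is the arm's shadow.

```bash
python3 -c "
from station import ctrl
print(ctrl.hand_in())"
```

```text
the job is handed in; nothing more can be done
None
```

The block now lies flat against the dark fence, and I handed the job in at about 13.3 s; no verdict is reported. I turned it about 76° clockwise with four pushes on alternate corners, using closed fingers. That left it square to within about 0.065 rad and roughly 110 mm clear of the fence. I then pushed it up with both open fingertips until it met the fence at about 21 N.

**Position:** in the last pictures from both cameras, the block's angle to the fence was under about 0.5°. Its centre was about 61 mm from the fence's origin (nominal 62.5) and about 1 mm off the fence's middle. The gripper was clear of everything.

**Checks that disagreed:**
- **Camera offset:** the two cameras' absolute positions differed by 5–9 mm. I put this down to mask bias and averaged it out; the block's position relative to the fence agreed between them.
- **Scene view of the fence:** the last automatic outline there merged with the block, so I used the earlier fence measurements for that view.
- **Plug:** its picture patch changed in the side view. I put that down to the arm's shadow, because the scene view showed it in its old place and the tool never came near it. The other four bystander patches were unchanged.

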